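# Sweep brass offcuts from a soldering board into the scrap tray

## Robot

A 7-joint arm with a two-finger parallel gripper is mounted at the origin on the work surface. World frame = base frame: x ahead of the robot, y to its left, z up, the work surface at z = 0. Lengths are in mm, angles in degrees, forces in N, time in s.
With the tool pointing down it reaches from about 425 to 875 mm from the base axis. Payload 9.9 kg.
Tool frame: the origin (TCP) lies between the finger pads; the fingertips stand 11 mm ahead of it and the grasp point (between the pads) lies 8 mm behind it; z points along the fingers, y is the line along which they close (so a half turn about z gives the same grasp; the last joint's range is limited). The gripper opens to 85 mm and grips with 20 to 120 N. Pads are 22 mm wide; open, the fingers measure 114 mm over their backs; the gripper's body (76 mm by 85 mm) begins 54 mm behind the grasp point. The pads swing forward as they close: fully open they stand 13 mm farther back than shut.
Start: joints at [58.396, 32.985, 1.427, 82.34, -0.859, 64.687, -3.237], TCP at [304.378, -602.481, 242.289] pointing down, gripper open.
Joint ranges: [-157.87, 157.87], [-19.46, 123.44], [-87.15, 90], [11.01, 140.99], [-62.26, 242.26], [9.8, 113.94], [-161.44, 161.44]. Speed limits (degrees/s): [127.2, 127.2, 172.46, 172.46, 180, 180, 180].

## Interface

Orientations are given as [roll, pitch, yaw] about the fixed x, y, z axes, in that order (R = Rz(yaw) Ry(pitch) Rx(roll)).
In Python, from station import r, eyes, order gives the robot as it stands.
- The arm moves only by the tool drive_tool, never from a script. Its argument "commands" is a list of rows, each a list of 2 entries, a list of its own where there are three numbers: the shift along the tool's x, y, z in cm, then the turn about the tool's z in degrees. A call has exactly 10 rows; each row shifts and turns the commanded pose from where the row before left it, along the tool's axes as they then stand; what a row does not reach is not made up. A row lasts 1/10 s, in which the tool goes at most 50 mm and 8.59 degrees, less where a joint would pass 70% of its speed; a pose out of reach is approached as far as the arm can. A call with a gripper value outside its range is refused whole. "claw" is the closure, from 0 (fully open) to 1 (shut), set as the call begins (left out, the last holds). The fingers move at their own pace and stop on an object; the grip force is fixed at half the most. Time passes only in rows, so rows that do not move let the fingers close, or fill a call up. It gives the time, the measured TCP pose, the force, the opening and the grip force at its end, in the units of the state.
- r.observe(): the state, without advancing time (a new reading comes with each control period).
- eyes.capture(name): name is "scene" or "top" or "wrist"; returns the picture (480x640x3 uint8, red, green, blue); there is no depth.
- eyes.camera_params(name): a dict with "mtx" (3x3 intrinsics, pixels), "D" ([k1, k2, p1, p2, k3] as OpenCV has them; the pictures are not rectified), "position" and "attitude" of the camera in the world. Camera axes: x right, y up, looking along -z (the intrinsics and any distortion apply to the point x, -y, -z); pixel columns grow to the right and rows downward; lengths in mm; the calibration is good to about 2 mm. A picture is of the moment at which its call begins: read the wrist's pose just before it. camera_params takes no time and is no camera call; for the wrist camera it gives the pose at the moment of the call.
- order.sign_off(): hands the job in; it is judged then, once.
Trained networks look in the newest picture that a camera, given by its name, has taken for a name from the list of things; names that differ only in an ending like _2 or _b are one class to them, and where a whole thing is asked for, a point or a joint stands for the part that bears it (a point fixed in the world has none). Each returns a list of dicts, best first, with "p" (0 to 1); they miss things now and then, are a little off and sometimes report something else, mostly with a low value. They report only what shows in the picture. A call takes as long as a camera call.
- eyes.trace(camera, name): "pixels" (480x640 bool, what is visible of it) and "bbox" ([left, top, width, height] in pixels, round what is visible of it).
The state is a dict: "clock": time; "joint_positions": joint angles; "joint_velocities": joint speeds; "tau": joint torques, N m; "eef_pos": TCP position; "orientation": TCP orientation; "force": force on the tool from outside, world axes, zero at the start; "ft_torque": the same for the moment, N m; "opening": finger opening in mm; "grip_force": force on a finger pad.
Only numpy, scipy, OpenCV 4.12 (cv2) and the standard library are available. Lean on these libraries where they do the work, as an engineer would, in place of code of your own. Each camera call takes 0.05 s, during which the arm holds its last target. There are 200 camera calls.

## Task

Clear the jeweller's soldering board: sweep the three brass offcuts (a round slug, a bar end and a tube end) along the board and over its edge so that they fall right into the plain scrap tray beside it (none left hanging on the board's edge), not into the divided sorting tray on the other side. Only push them, never pick them up, and leave the jar, the ring cone and everything else standing where it is.

Things in the scene. Friction and masses are not known exactly. Their poses are not given: they have to be found in the camera images.
- board: fixed soldering board: white slab 240 (its x) x 300 (its y) mm on a wooden base; flat rimless top 42 mm above the table. Origin: centre of the underside. Offcuts lie in two lanes along its y, 70 mm either side of the middle line, up to 95 mm from the centre along y, 100 mm apart within a lane; jar and cone stand on the middle line. A tray lies along its +y and its -y edge; which is where varies
- scrap_tray: plain open steel tray with no inner walls, fixed on the table, its long side parallel to and 2 mm from one 240 mm long edge of the board (the +y or the -y one). Outside 240 (x) x 110 (y) x 30 (high) mm, walls and floor 4 mm: its rim is 12 mm below the board's top. Origin: centre of the underside, on the table; axes parallel to the board's
- sorting_tray: tray of the same outside size, divided by inner walls into eight compartments with finished parts, along the opposite edge of the board, fixed. No offcut belongs in it. Origin: centre of the underside
- slug_mid (a point): centre of the slug: solid brass cylinder, 28 mm diameter, 14 mm high, about 75 g, standing flat on the board, free to slide
- bar_end_mid (a point): centre of the bar end: solid brass block 40 (its x) x 18 (its y) x 14 (high) mm, about 85 g, lying flat on the board at any yaw
- tube_end_mid (a point): centre of the tube end: brass ring, outside diameter 34 mm, hole 20 mm, 14 mm high, about 70 g, lying flat on the board
- slug: the slug; origin: centre of its underside
- bar_end: the bar end; origin: centre of its underside
- tube_end: the tube end; origin: centre of its underside
- flux_jar: small amber jar, 34 mm diameter, 45 mm high, loose on the board's middle line. Origin: centre of its underside
- ring_cone: wooden cone, foot 34 mm diameter, 54 mm high, with a finished steel ring on it, loose on the board's middle line. Origin: centre of its underside
- third_hand: weighted black round stand (70 mm foot, 90 mm high) with long steel tweezers reaching 125 mm to one side, loose on the table beyond the board's far (+x) edge. Origin: centre of its underside
- charcoal: black block 50 x 90 x 30 mm, loose on the table beyond the board's far edge. Origin: centre of its underside
- hammer: small hammer, 220 mm long, lying on the table at the left. Origin: under its middle
- tin: can 60 mm diameter, 70 mm high, on the table at the right. Origin: centre of its underside
- scriber: scriber like a screwdriver, 160 mm long, lying on the table at the right. Origin: under its middle

How it is judged:
By the outcome, as a careful person would: the job done as asked, in the order asked, and still so for the second after the job is handed in, with the robot touching nothing.
It also fails if it takes over 64 s, if anything falls off the work surface, if the arm or the gripper's body presses on something with over 40 N, if the wrist force passes 120 N, or if a joint passes its speed limit or range.

## Working session

There is one attempt and no reset: what is moved stays moved. The work goes in short steps, Python scripts to look and compute and a tool call to move; the robot and the scene stay as the last step left them, time stands still between calls to the robot, and variables do not carry over. Pictures are saved under pics/ and viewed, at most 10 in all, crops included, and the job is handed in when it is done.

Besides the shell and the picture viewer there is one more tool, called after ">>>" in YAML: its name, and indented under it one key for each argument. drive_tool: Moves the arm, as the interface text tells. Its arguments: {"type":"object","properties":{"commands":{"type":"array","items":{"type":"array"}},"claw":{"type":"number"}},"required":["commands"]}

```bash
mkdir -p pics; cat > h.py <<'E'
from station import r, eyes, order
import numpy as np, cv2
from scipy.spatial.transform import Rotation as R
def ray(cam,uv,z):
    c=eyes.camera_params(cam)
    K=np.array(c["mtx"],float);D=np.array(c["D"],float)
    p=cv2.undistortPoints(np.array(uv,float).reshape(-1,1,2),K,D).reshape(-1,2)
    d=np.c_[p[:,0],-p[:,1],-np.ones(len(p))]
    a=np.array(c["attitude"],float)
    M=a if a.shape==(3,3) else R.from_euler('xyz',a,degrees=True).as_matrix()
    d=d@M.T;o=np.array(c["position"],float)
    return o+d*((z-o[2])/d[:,2])[:,None]
def cen(cam,n,z):
    out=[]
    for q in eyes.trace(cam,n)[:2]:
        v,u=np.nonzero(q["pixels"])
        if len(u)<5: continue
        out.append((round(q["p"],2),len(u),[int(u.mean()),int(v.mean())],ray(cam,[[u.mean(),v.mean()]],z)[0].round(0)[:2].tolist()))
    return out
E
cat > a.py <<'E'
from h import *
for c in ("scene","top"):
    im=eyes.capture(c);cv2.imwrite(f"pics/{c}0.png",im[:,:,::-1])
    print(c,eyes.camera_params(c))
    for n,z in dict(board=42,scrap_tray=20,sorting_tray=20,slug=49,bar_end=49,tube_end=49,flux_jar=60,ring_cone=60,third_hand=45,charcoal=30,hammer=10,tin=40).items():
        print(n,cen(c,n,z))
for n in ("slug","bar_end","tube_end"):pass
print(r.observe())
E
python3 a.py
```

```text
scene {'mtx': array([[565.49417922,   0.        , 318.69243061],
       [  0.        , 565.49417922, 250.65822308],
       [  0.        ,   0.        ,   1.        ]]), 'D': array([0.00347808, 0.        , 0.        , 0.        , 0.        ]), 'position': array([1298.87224974, -520.51590804, 1040.07874351]), 'attitude': array([42.15258602, -0.22545758, 52.01247366])}
board [(0.62, 9405, [323, 249], [592.0, 50.0]), (0.52, 118, [272, 234], [479.0, -18.0])]
scrap_tray [(0.96, 2885, [392, 214], [590.0, 281.0]), (0.72, 93, [337, 254], [612.0, 78.0])]
sorting_tray [(0.73, 4538, [248, 285], [561.0, -143.0])]
slug [(0.63, 95, [337, 255], [633.0, 60.0])]
bar_end [(0.65, 157, [272, 234], [484.0, -23.0]), (0.35, 592, [144, 368], [630.0, -432.0])]
tube_end [(0.54, 137, [333, 206], [498.0, 159.0])]
flux_jar [(0.68, 246, [297, 243], [553.0, 4.0])]
ring_cone [(0.52, 4553, [249, 285], [591.0, -157.0]), (0.46, 209, [337, 227], [571.0, 111.0])]
third_hand [(0.67, 110, [337, 255], [630.0, 63.0]), (0.55, 944, [345, 302], [748.0, -12.0])]
charcoal [(0.55, 537, [418, 261], [752.0, 211.0])]
hammer [(0.83, 8
[... 1318 characters left out ...]
, 'joint_positions': array([58.39667482, 32.98596531,  1.42683102, 82.3396333 , -0.85970174,
       64.68732392, -3.23858683]), 'joint_velocities': array([-0.11342309,  0.02149316, -0.04523481,  0.03732382, -0.00292329,
       -0.14506642, -0.05771399]), 'tau': array([-5.07282766e-04, -7.65489507e+01,  2.24851951e+00, -2.86284363e+01,
        1.53731578e-02,  3.31541138e-03, -4.25955488e-05]), 'eef_pos': array([ 304.3687005 , -602.48395736,  242.28049523]), 'orientation': array([-1.79997664e+02, -2.50041510e-04,  2.68002073e+01]), 'force': array([0.13579119, 0.26379608, 0.02377393]), 'ft_torque': array([ 0.06075294, -0.01067579,  0.00053658]), 'grip_force': 0.0, 'opening': 85.24579765280437}
```

```bash
python3 - <<'E'
import cv2
i=cv2.imread("pics/top0.png")[140:340,190:430]
cv2.imwrite("pics/topc.png",cv2.resize(i,(720,600),interpolation=2))
E
```

```text
(no output)
```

View pics/topc.png

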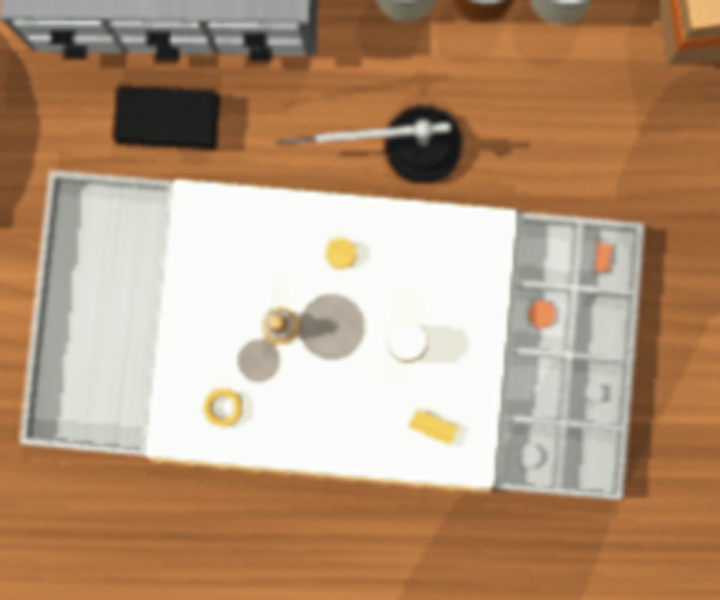

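View pics/scene0.png

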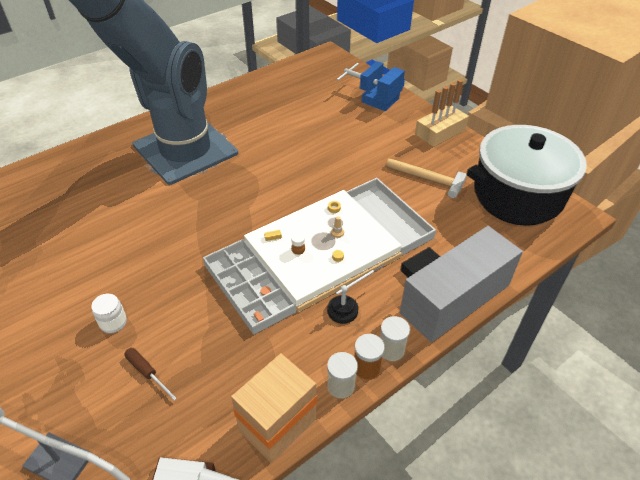

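The top crop shows the scrap tray on the left (+y). In the crop, the slug is at (340,253), the tube at (223,407) and the bar at (434,426). The cone is at (281,323) and the jar at (407,340), both on the middle line. In the scene picture, the sorting tray on the robot's right is confirmed as the divided one.

```bash
python3 - <<'E'
from h import *
f=lambda p:np.array(p)/3+[190,140]
c=ray("top",f([[172,181],[517,211],[494,489],[150,459]]),42)[:,:2]
print(c.round(0))
ctr=c.mean(0); d=(c[0]+c[3]-c[1]-c[2]); b=np.degrees(np.arctan2(-d[0],d[1])); print(ctr,b,np.linalg.norm(d)/2)
ex=np.array([np.cos(np.radians(b)),np.sin(np.radians(b))]);ey=np.array([-ex[1],ex[0]])
o=ray("top",f([[340,253],[223,407],[434,426]]),54)[:,:2]
for n,p in zip(("slug","tube","bar"),o): print(n,p.round(),((p-ctr)@ex).round(),((p-ctr)@ey).round())
for n,p,z in (("cone",[281,322],65),("jar",[407,342],85)):
    p=ray("top",f([p]),z)[0,:2];print(n,p.round(),((p-ctr)@ex).round(),((p-ctr)@ey).round())
t=eyes.trace("top","bar_end")
# bar axis
q=ray("top",f([[413,414],[455,437]]),56);v=q[0]-q[1];print("bar ang",np.degrees(np.arctan2(v[1],v[0])))
# moves: yaw to 90+b, targets in the tool frame (tool x=ey, y=ex) from start
s=np.array([304.4,-602.5]);print("start in board",(s-ctr)@ex,(s-ctr)@ey)
E
```

```text
[[695. 209.]
 [674. -92.]
 [434. -76.]
 [453. 220.]]
[563.87749873  65.47340113] -3.7715860456073944 298.8811242185715
slug [633.  60.] 69.0 -1.0
tube [499. 157.] -71.0 87.0
bar [487. -23.] -71.0 -94.0
cone [572. 109.] 5.0 43.0
jar [556.   1.] -4.0 -65.0
bar ang 62.50172736575861
start in board -214.97685935477162 -683.5948997056119
```

>>> drive_tool:
  commands:
    - [[0,0,0],-5.94]
    - [[0,0,0],-5.94]
    - [[0,0,0],-5.94]
    - [[0,0,0],-5.94]
    - [[0,0,0],-5.94]
    - [[0,0,0],-5.94]
    - [[0,0,0],-5.94]
    - [[0,0,0],-5.94]
    - [[0,0,0],-5.94]
    - [[0,0,0],-5.94]
  claw: 0.81

```text
clock: 2.35
eef_pos: [304.3, -602.5, 242.3]
orientation: [-180.0, 0.0, 86.4]
force: [-0.3, 0.4, 0.3]
opening: 16.3
grip_force: 0.0
```

>>> drive_tool:
  commands:
    - [[3,0.7,0],0]
    - [[3.5,0.7,0],0]
    - [[3.5,0.7,0],0]
    - [[3.5,0.7,0],0]
    - [[3.5,0.7,0],0]
    - [[3.5,0.7,0],0]
    - [[3.5,0.7,0],0]
    - [[3.5,0.7,0],0]
    - [[3.5,0.7,0],0]
    - [[3.5,0.7,0],0]

```text
clock: 3.35
eef_pos: [397.3, -261.6, 242.5]
orientation: [180.0, 0.0, 86.2]
force: [1.2, 0.1, 0.3]
opening: 16.5
grip_force: 0.0
```

>>> drive_tool:
  commands:
    - [[3.5,0.7,0],0]
    - [[3.5,0.7,0],0]
    - [[3.5,0.7,0],0]
    - [[3.5,0.7,0],0]
    - [[3.5,0.7,0],0]
    - [[3.5,0.7,0],0]
    - [[3.5,0.7,0],0]
    - [[3.5,0.7,0],0]
    - [[3.5,0.7,0],0]
    - [[3,0.7,0],0]

```text
clock: 4.35
eef_pos: [490.1, 78.7, 242.6]
orientation: [180.0, -0.0, 86.2]
force: [0.5, -0.2, 0.2]
opening: 16.5
grip_force: 0.0
```

```bash
cat > w.py <<'E'
from h import *
import sys
ctr=np.array([563.9,65.5]);b=np.radians(-3.77)
ex=np.array([np.cos(b),np.sin(b)]);ey=np.array([-ex[1],ex[0]])
B=lambda p:[round(float((np.array(p[:2])-ctr)@e)) for e in (ex,ey)]
s=r.observe();print("tcp",B(s["eef_pos"]),s["eef_pos"].round(1),s["clock"])
im=eyes.capture(sys.argv[1]);cv2.imwrite(f"pics/{sys.argv[2]}.png",im[:,:,::-1])
for n in ("slug","bar_end","tube_end"):
    for q in cen(sys.argv[1],n,52): print(n,q[:3],B(q[3]))
E
python3 w.py wrist w1
```

```text
tcp [-75, 8] [490.1  78.7 242.6] 4.35
slug (0.83, 1183, [503, 226]) [70, 5]
slug (0.4, 1669, [421, 166]) [4, 51]
bar_end (0.58, 1154, [321, 333]) [-71, -89]
tube_end (0.73, 1165, [323, 106]) [-71, 88]
```

View pics/w1.png

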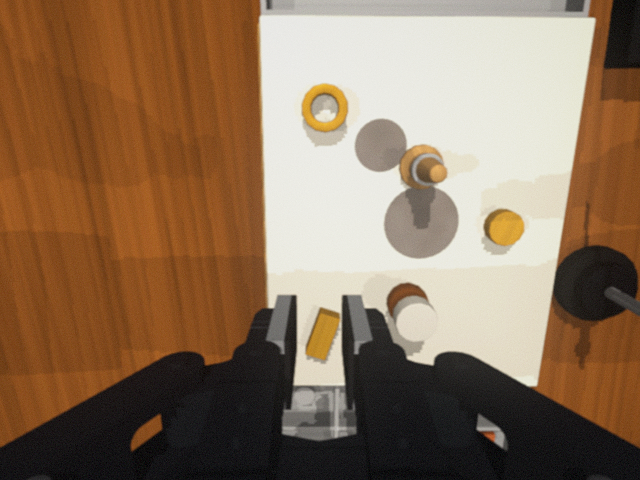

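>>> drive_tool:
  commands:
    - [[2,0.4,1],0]
    - [[1.4,0,2.2],0]
    - [[0,0,2.2],0]
    - [[0,0,2.2],0]
    - [[0,0,2.2],0]
    - [[0,0,2.2],0]
    - [[0,0,2.2],0]
    - [[0,0,2.2],0]
    - [[0,0,1.6],0]
    - [[0,0,0.8],0]

```text
clock: 5.55
eef_pos: [495.4, 108.5, 53.2]
orientation: [-179.9, 0.1, 86.1]
force: [-1.7, -0.9, 36.3]
opening: 16.2
grip_force: 21.0
```

>>> drive_tool:
  commands:
    - [[0,0,-0.4],0]
    - [[0.5,0,0],0]
    - [[1,0,0],0]
    - [[1,0,0],0]
    - [[1,0,0],0]
    - [[1,0,0],0]
    - [[1,0,0],0]
    - [[1,0,0],0]
    - [[1,0,0],0]
    - [[1,0,0],0]

```text
clock: 6.55
eef_pos: [501.6, 196.1, 58.3]
orientation: [-180.0, 0.0, 86.2]
force: [0.5, -0.5, 1.8]
opening: 16.2
grip_force: 0.7
```

>>> drive_tool:
  commands:
    - [[1,0,0],0]
    - [[1,0,0],0]
    - [[1,0,0],0]
    - [[1,0,0],0]
    - [[1,0,0],0]
    - [[0,0,0],0]
    - [[0,0,0],0]
    - [[0,0,0],0]
    - [[0,0,0],0]
    - [[0,0,0],0]

```text
clock: 7.55
eef_pos: [505.0, 244.6, 58.3]
orientation: [180.0, 0.0, 86.2]
force: [-1.2, -0.5, -0.2]
opening: 16.4
grip_force: 0.0
```

```bash
python3 w.py top t2;python3 - <<'E'
import cv2
i=cv2.imread("pics/t2.png")[140:340,190:430]
cv2.imwrite("pics/t2c.png",cv2.resize(i,(720,600),interpolation=2))
E
```

```text
tcp [-71, 175] [505.  244.6  58.3] 7.55
slug (0.5, 80, [303, 223]) [71, -1]
bar_end (0.39, 100, [333, 281]) [-71, -91]
```

View pics/t2c.png

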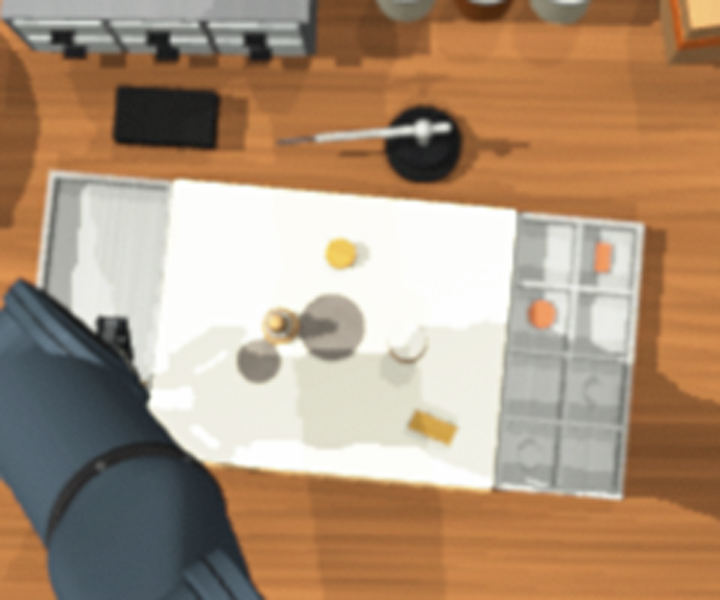

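The tube is off the board; the slug (340,253) and bar (434,426) have not moved. Next I do the slug.

>>> drive_tool:
  commands:
    - [[0,0,-3],0]
    - [[0,0,-4],0]
    - [[0,0,-4],0]
    - [[-3.1,2,0],0]
    - [[-3.1,2,0],0]
    - [[-3.1,2,0],0]
    - [[-3.1,2,0],0]
    - [[-3.1,2,0],0]
    - [[-3.1,2,0],0]
    - [[-3.1,2.1,0],0]

```text
clock: 8.75
eef_pos: [631.7, 17.7, 168.3]
orientation: [-180.0, 0.0, 86.2]
force: [0.7, -0.1, 0.1]
opening: 16.3
grip_force: 0.0
```

```bash
python3 w.py wrist w3
```

```text
tcp [71, -43] [631.7  17.7 168.3] 8.75
slug (0.67, 1851, [317, 169]) [74, -5]
bar_end (0.92, 2306, [97, 314]) [-68, -91]
tube_end (0.73, 1910, [317, 169]) [70, 1]
tube_end (0.67, 4733, [258, 410]) [30, -160]
```

View pics/w3.png

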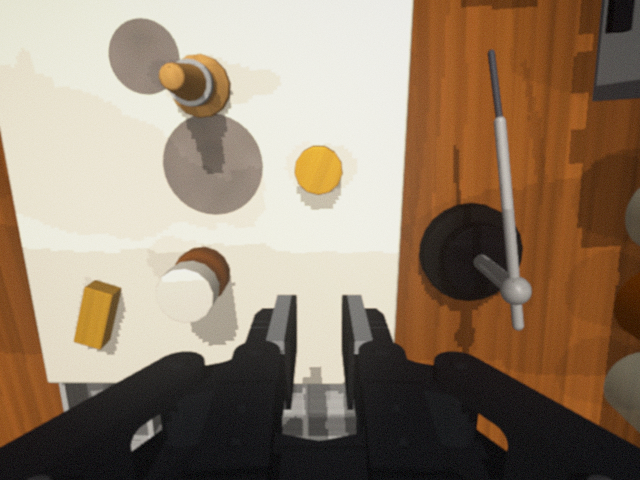

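The slug at (317,169) lies in line with the finger gap, and the jar and cone are still standing.

>>> drive_tool:
  commands:
    - [[0,0,2],0]
    - [[0,0,2],0]
    - [[0,0,2],0]
    - [[0,0,2],0]
    - [[0,0,2],0]
    - [[0,0,1],0]
    - [[0.5,0,0],0]
    - [[1,0,0],0]
    - [[1,0,0],0]
    - [[1,0,0],0]

```text
clock: 9.95
eef_pos: [634.1, 55.8, 59.3]
orientation: [179.9, -0.0, 86.2]
force: [-0.2, -1.5, 0.7]
opening: 16.4
grip_force: 0.3
```

>>> drive_tool:
  commands:
    - [[1,0,0],0]
    - [[1,0,0],0]
    - [[1,0,0],0]
    - [[1,0,0],0]
    - [[1,0,0],0]
    - [[1,0,0],0]
    - [[1,0,0],0]
    - [[1,0,0],0]
    - [[1,0,0],0]
    - [[1,0,0],0]

```text
clock: 10.95
eef_pos: [640.2, 154.8, 58.3]
orientation: [-180.0, -0.0, 86.2]
force: [-0.4, -1.8, 1.1]
opening: 16.1
grip_force: 0.8
```

>>> drive_tool:
  commands:
    - [[1,0,0],0]
    - [[1,0,0],0]
    - [[1,0,0],0]
    - [[1,0,0],0]
    - [[1,0,0],0]
    - [[1,0,0],0]
    - [[1,0,0],0]
    - [[1,0,0],0]
    - [[0.5,0,0],0]
    - [[0,0,0],0]

```text
clock: 11.95
eef_pos: [645.6, 240.0, 58.2]
orientation: [-180.0, -0.0, 86.3]
force: [-0.1, 0.0, -0.6]
opening: 16.4
grip_force: 0.0
```

>>> drive_tool:
  commands:
    - [[0,0,-4],0]
    - [[0,0,-4],0]
    - [[0,0,-3],0]
    - [[-4.5,-2,0],0]
    - [[-4.6,-2,0],0]
    - [[-4.6,-2,0],0]
    - [[-4.6,-2,0],0]
    - [[-4.6,-2,0],0]
    - [[-4.6,-2,0],0]
    - [[-4.4,-2,0],0]
  claw: 0.88

```text
clock: 12.95
eef_pos: [484.0, -72.0, 168.5]
orientation: [180.0, 0.0, 86.1]
force: [0.5, -1.6, -0.2]
opening: 10.4
grip_force: 0.0
```

```bash
python3 w.py wrist w4
```

```text
tcp [-71, -142] [484.  -72.  168.5] 12.95
bar_end (0.9, 2259, [316, 156]) [-71, -93]
```

View pics/w4.png

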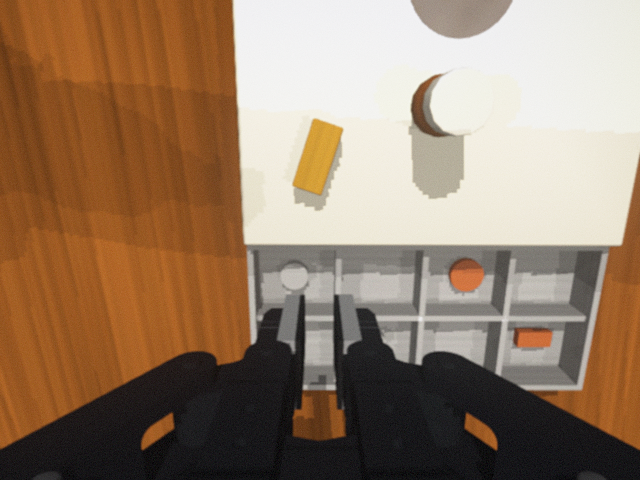

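The bar at (316,156) is straight ahead of the fingers, and I have about 17 mm of room behind it.

>>> drive_tool:
  commands:
    - [[0,0.2,2],0]
    - [[0,0,2],0]
    - [[0,0,2],0]
    - [[0,0,2],0]
    - [[0,0,2],0]
    - [[0,0,1],0]
    - [[0.5,0,0],0]
    - [[1,0,0],0]
    - [[1,0,0],0]
    - [[1,0,0],0]

```text
clock: 14.15
eef_pos: [490.3, -33.4, 59.1]
orientation: [179.9, -0.0, 86.2]
force: [0.9, -0.5, 0.1]
opening: 9.9
grip_force: 0.2
```

>>> drive_tool:
  commands:
    - [[1,0,0],0]
    - [[1,0,0],0]
    - [[1,0,0],0]
    - [[1,0,0],0]
    - [[1,0,0],0]
    - [[1,0,0],0]
    - [[1,0,0],0]
    - [[0.5,0,0],0]
    - [[0,0,0],0]
    - [[0,0,0],0]

```text
clock: 15.15
eef_pos: [494.7, 40.0, 58.3]
orientation: [-180.0, 0.0, 86.2]
force: [-0.5, -0.3, 0.1]
opening: 10.1
grip_force: 0.0
```

```bash
python3 w.py wrist w5
```

```text
tcp [-67, -30] [494.7  40.   58.3] 15.15
bar_end (0.82, 6944, [331, 236]) [-62, 1]
```

View pics/w5.png

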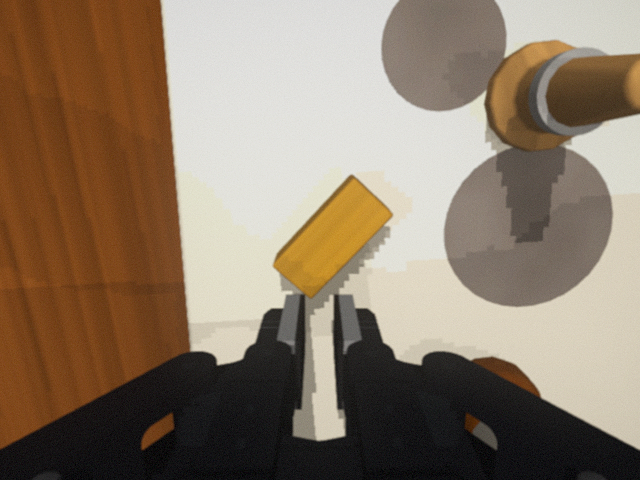

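The bar has turned clockwise and its centre (331,236) is slightly right of the fingers (319). I back off, re-centre and go on.

>>> drive_tool:
  commands:
    - [[-0.6,0,0],0]
    - [[0,0.8,0],0]
    - [[0.5,0,0],0]
    - [[1,0,0],0]
    - [[1,0,0],0]
    - [[1,0,0],0]
    - [[1,0,0],0]
    - [[1,0,0],0]
    - [[1,0,0],0]
    - [[0.5,0,0],0]

```text
clock: 16.35
eef_pos: [506.9, 104.9, 58.3]
orientation: [180.0, -0.0, 86.3]
force: [-1.0, -0.7, 0.6]
opening: 10.5
grip_force: 0.2
```

```bash
python3 w.py wrist w6
```

```text
tcp [-59, 36] [506.9 104.9  58.3] 16.35
slug (0.6, 11303, [513, 307]) [9, 42]
bar_end (0.6, 7091, [315, 268]) [-60, 56]
```

View pics/w6.png

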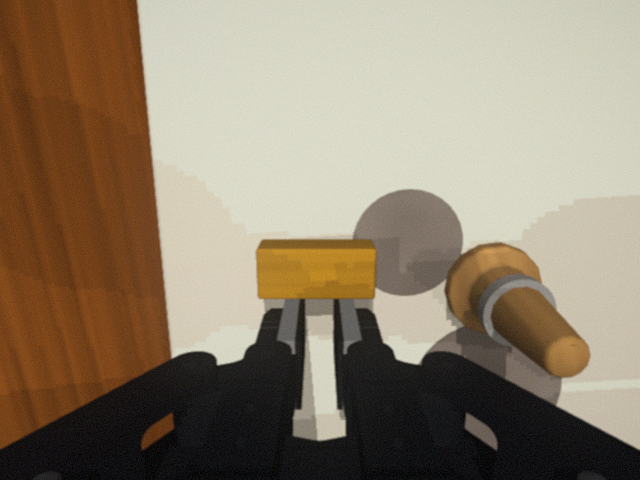

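The bar now lies square across both fingers at (315,268), and the cone is well clear to the right. I push on to y = 179, which is 14.3 cm further.

>>> drive_tool:
  commands:
    - [[0.7,0,0],0]
    - [[1,0,0],0]
    - [[1,0,0],0]
    - [[1,0,0],0]
    - [[1,0,0],0]
    - [[1,0,0],0]
    - [[1,0,0],0]
    - [[1,0,0],0]
    - [[1,0,0],0]
    - [[1,0,0],0]

```text
clock: 17.55
eef_pos: [513.3, 201.0, 58.3]
orientation: [-180.0, 0.0, 86.2]
force: [0.9, -0.8, 0.8]
opening: 10.2
grip_force: 0.4
```

>>> drive_tool:
  commands:
    - [[1,0,0],0]
    - [[1,0,0],0]
    - [[1,0,0],0]
    - [[1,0,0],0]
    - [[0.6,0,0],0]
    - [[0,0,0],0]
    - [[0,0,0],0]
    - [[0,0,0],0]
    - [[0,0,0],0]
    - [[0,0,0],0]

```text
clock: 18.55
eef_pos: [516.5, 245.7, 58.3]
orientation: [180.0, 0.0, 86.2]
force: [-0.9, -0.2, 0.4]
opening: 10.2
grip_force: 0.0
```

>>> drive_tool:
  commands:
    - [[0,0,-4],0]
    - [[0,0,-4],0]
    - [[0,0,-4],0]
    - [[-3,0,-3],0]
    - [[-4,0,-1],0]
    - [[-4,0,0],0]
    - [[-4,3,0],0]
    - [[-1,3,0],0]
    - [[0,0,0],0]
    - [[0,0,0],0]

```text
clock: 19.55
eef_pos: [565.5, 82.2, 217.9]
orientation: [-180.0, -0.0, 86.1]
force: [-0.6, 0.7, -0.3]
opening: 10.3
grip_force: 0.0
```

```bash
python3 w.py wrist w7
```

```text
tcp [1, 17] [565.5  82.2 217.9] 19.55
```

View pics/w7.png

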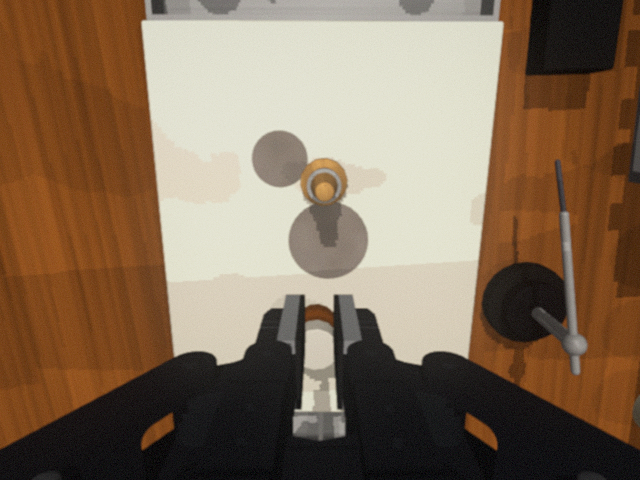

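The board is empty, with the cone (325,185) and jar (318,320) standing where they were. I take one last look at the tray from the top.

```bash
python3 w.py top t8;python3 - <<'E'
import cv2
i=cv2.imread("pics/t8.png")[180:310,190:350]
cv2.imwrite("pics/t8c.png",cv2.resize(i,(720,585),interpolation=2))
E
```

```text
tcp [0, 18] [564.8  83.5 218.4] 19.75
slug (0.49, 95, [233, 219]) [66, 182]
bar_end (0.6, 98, [222, 262]) [-46, 197]
tube_end (0.62, 127, [226, 272]) [-73, 185]
```

View pics/t8c.png

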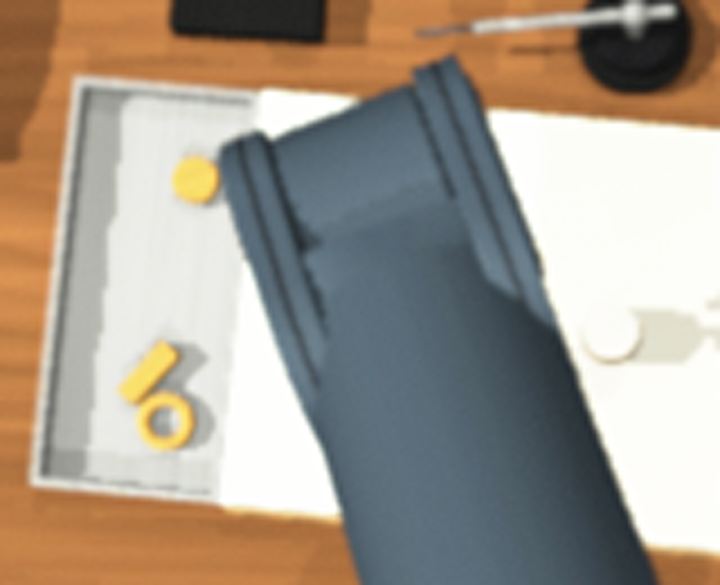

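All three offcuts are in the scrap tray: slug at (195,180), bar at (150,373), tube at (166,420).

```bash
python3 -c "
from station import order
print(order.sign_off())"
```

```text
the job is handed in; nothing more can be done
None
```

The slug, bar end and tube end are all in the plain scrap tray, the jar and ring cone still stand where they were, and the job is handed in at about 20 s; the fingertips pressed on the board once with about 36 N, under the 40 N limit.

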